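# Prime and press a shoe heel

### The arm

A 7-joint arm with a two-finger parallel gripper is mounted at the origin on the work surface. World frame = base frame: x ahead of the robot, y to its left, z up, the work surface at z = 0. Lengths are in m, angles in rad, forces in N, time in s.
With the tool pointing down it reaches from about 0.35 to 0.9 m from the base axis. Payload 8.1 kg.
Tool frame: the origin (TCP) lies on the centre line of the jaws, within the pads' length; the fingertips stand 19 mm ahead of it and the grasp point (between the pads) is the TCP (arm.tip_reach is the distance from the TCP to the fingertips, in m); z points along the fingers, y is the line along which they close (so a half turn about z gives the same grasp; the last joint's range is limited). The gripper opens to 92 mm and grips with 3 to 60 N. Pads are 19 mm wide; open, the fingers measure 130 mm over their backs; the gripper's body (75 mm by 190 mm) begins 47 mm behind the grasp point.
Start: joints at [1.063, 0.434, 0.025, 1.573, -0.012, 1.134, -0.075], TCP at [0.246, -0.575, 0.246] pointing down, gripper open.
Joint ranges: [-2.62, 2.62], [-0.44, 2.09], [-1.27, 1.32], [0.08, 2.57], [-1.32, 4.46], [0.12, 2], [-2.74, 2.74]. Speed limits (rad/s): [2.22, 2.22, 3.01, 3.01, 3.14, 3.14, 3.14].

### API

Orientations are given as a rotation vector (axis times angle).
In Python, from cell import arm gives the robot as it stands.
- The arm moves only by the tool arm_command, never from a script. Its argument "targets" is a list that holds one entry, the list of rows, each a list of 6 numbers: the shift along the tool's x, y, z in m, then the turn, a rotation vector about the tool's x, y, z in rad. A call has 1 to 10 rows; each row shifts and turns the commanded pose from where the row before left it, along the tool's axes as they then stand; what a row does not reach is not made up. A row lasts 1/8 s, in which the tool goes at most 62.5 mm and 10.7 degrees, less where a joint would pass 70% of its speed; a pose out of reach is approached as far as the arm can. A call with a gripper value outside its range is refused whole. "jaw" is the finger opening in m, from 0 to 0.0918, set as the call begins (left out, the last holds). The fingers move at their own pace and stop on an object; "newtons" is the grip in N (left out, the last holds). Time passes only in rows, so rows that do not move let the fingers close. It gives the time, the measured TCP pose, the force, the opening and the grip force at its end, in the units of the state.
- arm.observe(): the state, without advancing time (a new reading comes with each control period).
- arm.get_image(name): name is "scene" or "top"; returns a dict with "pixels" (480x640x3 uint8, red, green, blue), "z_map" (480x640 float32, m along the optical axis (not along the pixel's ray), 0 where there is no reading), "fx", "fy", "cx", "cy" (pixels), "xyz" and "rotation" of the camera in the world. Camera axes: x right, y down, z forward; pixel columns grow to the right and rows downward; lengths in m; the calibration is good to about 2 mm. A picture is of the moment at which its call begins.
- arm.sign_off(): hands the job in; it is judged then, once.
The state is a dict: "clock": time; "joints": joint angles; "dq": joint speeds; "joint_efforts": joint torques, N m; "position": TCP position; "ee_rot": TCP orientation; "force": force on the tool from outside, world axes, zero at the start; "ft_torque": the same for the moment, N m; "width": opening from 0.0 (shut) to 1.0 (fully open); "gripper_force": force on a finger pad.
Only numpy, scipy, OpenCV 4.12 (cv2) and the standard library are available. Lean on these libraries where they do the work, as an engineer would, in place of code of your own. Each camera call takes 0.05 s, during which the arm holds its last target. There are 200 camera calls.

### The job

The shoe upside down in the heel press is getting a new heel cap: squeeze the trigger of the primer gun in its stand fully to spray the joint, and let it spring right back before you touch the press. Then push the press lever down by its cross-bar until the lever is level and keep it level for at least two seconds, not forcing it well past level; the program finishes while still holding the lever down level. Leave the other things on the bench where they are.

Things in the scene. Friction and masses are not known exactly. Their poses are not given: they have to be found in the camera images.
- press: heel press, fixed, any yaw: grey base plate 300 x 160 x 20 mm, column at its +x end, an upside-down blue shoe across it (wooden heel up, 120 mm above the bench, mid-plate; toe to +y, 240 mm from the middle). Origin: centre of the plate's underside, on the bench. Axes: x from lever handle to column, z up; the lever lies in the plane y = 0
- press_hinge (a point): axis of the lever's hinge, 120 mm along the press's +x and 170 mm above the bench; the hinge axis is the press's y
- press_lever (a joint): lever angle, rad: 0 = raised (lever slopes 0.5 rad above level, towards the handle), 0.5 = level, stop at 0.8. It springs back up to 0 when let go. The push needed square to the lever at its bar grows from about 3 N at the top to about 6 N when level. Held means pushed down by the robot
- lever_handle (a point): centre of the lever's black round cross-bar, 260 mm from the hinge. Bar 22 mm thick, 140 mm long along the press's y; the steel lever (24 mm wide) meets its middle from the column side. 295 mm above the bench when raised, 170 mm when the lever is level; free from above
- gun: spray gun lying on its side in a fixed stand, on the -y side of the press, about parallel to it. Origin: on the bench under the barrel. Axes: nozzle to +y, black grip sticking out to -x, z up. Barrel 36 mm thick, y = -93 to +88 mm, mid-height z = 140 mm; white canister 56 mm thick on its +x side; foot 120 x 120 mm. Grip (rigid): x = -16 to -116, y = -63 to -37 mm, 32 mm high
- gun_grip (a point): point midway between the grip's back and the trigger's front at rest, 40 mm from the trigger's hinge, 140 mm above the bench (mid-height). Here the two together are 50 mm thick at rest, about 39 mm with the trigger fully squeezed, closing along the gun's y; only the trigger (+y) side moves. Nothing is above or below
- gun_trigger (a joint): steel trigger blade 55 mm long, 8 mm thick, 24 mm high, along the grip's nozzle (+y) side; upright hinge pin at x = -18, y = -17 mm of the gun, 140 mm above the bench. Value in rad: 0 = released, 0.28 = stop, fully squeezed towards the grip; springs back when let go. About 3 to 6 N at 40 mm from the hinge
- tin_a: flat round polish tin, 70 mm across, 28 mm high; bystander; origin at the centre of its underside
- tin_b: flat round polish tin, 62 mm across, 24 mm high; bystander; origin at the centre of its underside
- jar: small glass jar, 56 mm across, 60 mm high; bystander; origin at the centre of its underside
- amber: amber bottle with a white cap, 60 mm across, 150 mm high; bystander; origin at the centre of its underside
- bowl: white ceramic bowl, 100 mm across, 40 mm high; bystander; origin at the centre of its underside
- brush: brush lying down, 170 mm long; bystander; origin at its underside, near its middle

How it is judged:
By the outcome, as a careful person would: the job done as asked, in the order asked, and still so for the second after the job is handed in, while the arm keeps its last pose, push and grip.
It also fails if it takes over 45 s, if anything falls off the work surface, if the arm or the gripper's body presses on something with over 40 N, if the wrist force passes 120 N, or if a joint passes its speed limit or range.

## Working session

There is one attempt and no reset: what is moved stays moved. The work goes in short steps, Python scripts to look and compute and a tool call to move; the robot and the scene stay as the last step left them, time stands still between calls to the robot, and variables do not carry over. Pictures are saved under pics/ and viewed, at most 10 in all, crops included, and the job is handed in when it is done.

Besides the shell and the picture viewer there is one more tool, called after "Call:" by a JSON object that holds its "op" and its "data". arm_command: Moves the arm, as the interface text tells. Its arguments: {"type":"object","properties":{"targets":{"type":"array","items":{"type":"array","items":{"type":"array","items":{"type":"number"}}}},"jaw":{"type":"number"},"newtons":{"type":"number"}},"required":["targets"]}

```bash
ls; mkdir -p pics; python3 - <<'E'
from cell import arm
import cv2,numpy as np
for n in ("top","scene"):
    d=arm.get_image(n); cv2.imwrite(f"pics/{n}1.png",d["pixels"][...,::-1]); np.savez(f"{n}1.npz",**d)
    print(n,d["fx"],d["xyz"],np.round(d["rotation"],3).tolist())
print(arm.observe(), arm.tip_reach)
E
```

```text
pics
top 481.30530370632573 [0.33340791 0.06413702 1.23992362] [-2.149, 2.105, -0.215]
scene 600.8783942513564 [ 1.48300268 -0.44013824  0.85992087] [-1.922, -1.096, 0.622]
{'clock': 0.1, 'joints': array([ 1.06339598,  0.43515295,  0.02496173,  1.57397604, -0.01157554,
        1.13400087, -0.07508295]), 'dq': array([-1.02771952e-03, -6.98929249e-04,  7.11691067e-04, -1.93297279e-03,
        9.06050983e-06,  1.21466979e-03, -8.02362798e-04]), 'joint_efforts': array([ 3.60712911e-03, -6.69127035e+01,  9.88312438e-01, -3.15142930e+01,
       -6.03558496e-02,  3.74735962e-02,  8.89594139e-05]), 'position': array([ 0.2459363 , -0.57412414,  0.24503515]), 'ee_rot': array([-3.07617184e+00, -6.31211833e-01,  6.58910155e-04]), 'force': array([-0.0230852 ,  0.35540916,  0.34438315]), 'ft_torque': array([-0.00563414, -0.02195272,  0.02496339]), 'gripper_force': 0.0, 'width': 1.005312514179093} 0.019
```

View pics/top1.png

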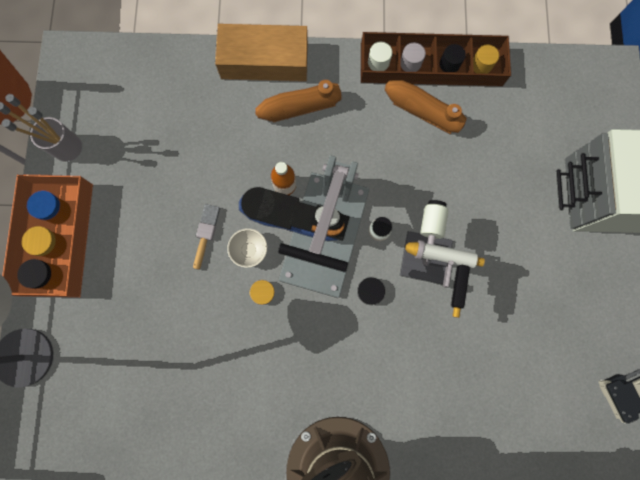

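View pics/scene1.png

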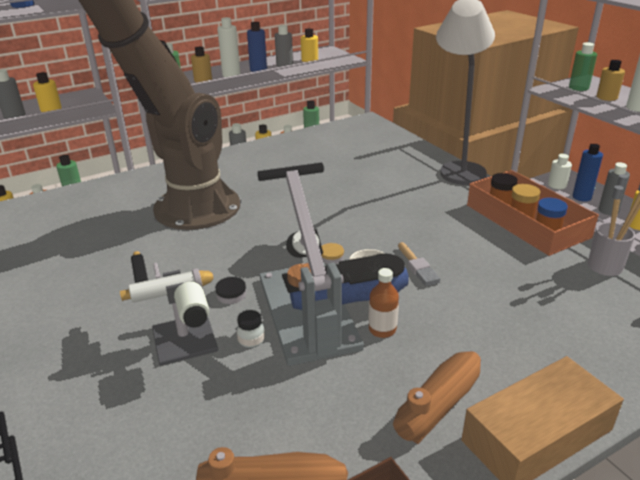

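The top view has the gun barrel from (410,247) to (482,262), its black grip down to (458,305), and the grey trigger near (449,272). The press cross-bar runs (280,248)–(346,266), and the column is near (340,175). Next I'll measure them.

```bash
cat > h.py <<'E'
import numpy as np,cv2
from scipy.spatial.transform import Rotation as R
def cloud(d):
    v,u=np.mgrid[:480,:640]; z=d["z_map"]
    c=np.stack([(u-d["cx"])/d["fx"]*z,(v-d["cy"])/d["fy"]*z,z],-1)
    r=np.array(d["rotation"]); M=r if r.shape==(3,3) else R.from_rotvec(r).as_matrix()
    return c@M.T+d["xyz"]
def line(P):
    c=P[:,:2]; m=c.mean(0); ax=np.linalg.svd(c-m,full_matrices=False)[2][0]
    t=(c-m)@ax; lo,hi=np.percentile(t,[.5,99.5]); return m+ax*(lo+hi)/2,ax,hi-lo
E
python3 - <<'E'
from h import *
d=np.load("top1.npz"); P=cloud(d); px=d["pixels"].astype(int); s=px.max(-1)
def box(u0,u1,v0,v1):
    m=np.zeros((480,640),bool); m[v0:v1,u0:u1]=1; return m
z=P[...,2]
print("table",np.median(z[330:340,100:400]))
def show(n,m):
    c,a,l=line(P[m]); print(n,m.sum(),c.round(4),a.round(4),round(l,4),"yaw",np.degrees(np.arctan2(a[1],a[0])).round(2),"z",np.percentile(z[m],[5,50,95]).round(3))
show("bar",box(270,355,235,280)&(s<60)&(z>.26))
show("lever",box(300,355,160,255)&(s>90)&(z>.17)&(abs(px[...,0]-px[...,2])<25))
show("grip",box(440,475,260,318)&(s<60)&(z>.12))
show("barrel",box(415,480,238,272)&(s>150)&(z>.13)&(abs(px[...,0]-px[...,2])<40))
show("trigger",box(436,456,262,290)&(z>.12)&(s>=60))
cr=d["pixels"][225:325,395:495][...,::-1]; cv2.imwrite("pics/gun.png",cv2.resize(cr,(600,600),interpolation=cv2.INTER_CUBIC))
for b in [(355,390,275,305),(368,395,215,240)]:
    m=box(*b)&(z>.015); print(P[m].mean(0),z[m].max())
E
```

```text
table 0.0005231531560452307
bar 701 [0.4703 0.0708] [-0.2711 -0.9625] 0.1371 yaw -105.73 z [0.3   0.304 0.308]
lever 1506 [0.5255 0.054 ] [-0.9732  0.2299] 0.3785 yaw 166.71 z [0.183 0.218 0.296]
grip 554 [ 0.4347 -0.2624] [-0.9599  0.2804] 0.0957 yaw 163.72 z [0.142 0.155 0.159]
barrel 791 [ 0.5047 -0.2349] [-0.0512 -0.9987] 0.1355 yaw -92.93 z [0.149 0.156 0.161]
trigger 203 [ 0.4673 -0.2369] [ 0.5929 -0.8053] 0.0524 yaw -53.64 z [0.133 0.151 0.156]
[ 0.42735968 -0.07286104  0.04965815] 1.2399236190433343
[ 0.58370443 -0.09554807  0.05866769] 1.2399236190433343
```

View pics/gun.png

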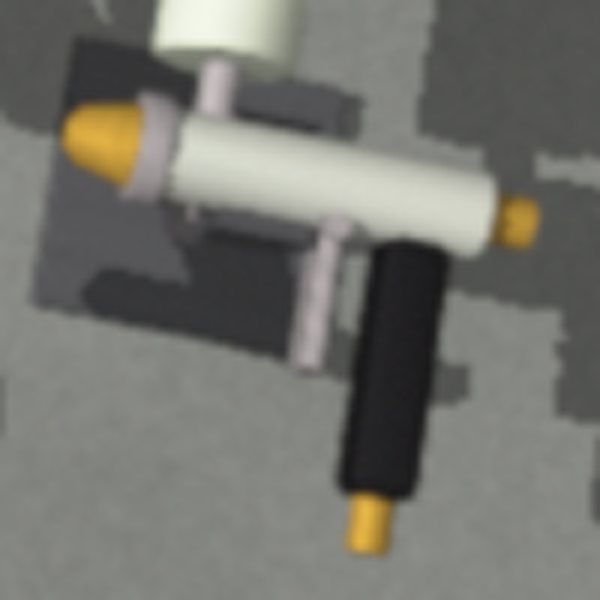

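The crop shows the grip at (410,250)–(375,490) and the trigger blade at (340,225)–(305,365), with clear space around both. I'll refine the yaw using top surfaces only.

```bash
python3 - <<'E'
from h import *
d=np.load("top1.npz"); P=cloud(d); px=d["pixels"].astype(int); s=px.max(-1); z=P[...,2]
def box(u0,u1,v0,v1):
    m=np.zeros((480,640),bool); m[v0:v1,u0:u1]=1; return m
m=box(440,475,260,318)&(s<70)&(z>.148)&(z<.17)
r=cv2.minAreaRect((P[m][:,:2]*1000).astype(np.float32)); print("grip",r, line(P[m]))
c=P[m]; 
# yaw via regression of y on x in rows (mid of edges)
bx=np.round(c[:,0],2); print([(b,len(c[bx==b]),((c[bx==b,1].min()+c[bx==b,1].max())/2).round(4)) for b in np.unique(bx)])
m=box(405,490,235,275)&(z>.145)&(z<.17)&(px[...,0]>120)&~box(424,460,200,243)
print("barrel",cv2.minAreaRect((P[m][:,:2]*1000).astype(np.float32)), line(P[m]))
m=box(440,456,262,290)&(z>.146)&(z<.158)&(s>80)
r=cv2.minAreaRect((P[m][:,:2]*1000).astype(np.float32)); print("trig",m.sum(),r,line(P[m]))
m=box(290,360,255,300)&(z>.014)&(z<.026)|box(290,380,180,300)&(z>.015)&(z<.025)
print("plate",cv2.minAreaRect((P[m][:,:2]*1000).astype(np.float32)))
m=box(270,355,235,280)&(s<60)&(z>.295); print("bar",line(P[m]),np.percentile(z[m],98))
E
```

```text
grip ((434.8375244140625, -251.92901611328125), (67.28274536132812, 95.68106079101562), 88.91484832763672) (array([ 0.43447356, -0.26447969]), array([-0.98780328,  0.15570701]), np.float64(0.09522652433226034))
[(np.float64(0.39), 40, np.float64(-0.2592)), (np.float64(0.4), 59, np.float64(-0.2584)), (np.float64(0.41), 49, np.float64(-0.261)), (np.float64(0.42), 50, np.float64(-0.2643)), (np.float64(0.43), 54, np.float64(-0.2651)), (np.float64(0.44), 47, np.float64(-0.2676)), (np.float64(0.45), 57, np.float64(-0.268)), (np.float64(0.46), 48, np.float64(-0.2706)), (np.float64(0.47), 51, np.float64(-0.2729)), (np.float64(0.48), 38, np.float64(-0.2524))]
barrel ((494.9483337402344, -228.68360900878906), (181.19508361816406, 63.768653869628906), 77.34972381591797) (array([ 0.50449878, -0.23158761]), array([0.18580388, 0.98258685]), np.float64(0.17683570445014882))
trig 116 ((463.499755859375, -241.7271728515625), (55.819698333740234, 35.94884490966797), 10.255167961120605) (array([ 0.46192581, -0.23603264]), array([-0.99592966,  0.09013391]), np.float64(0.05678278048705063))
plate ((563.9337158203125, 16.55187225341797), (311.78155517578125, 230.21893310546875), 0.5478238463401794)
bar (array([0.47028106, 0.07079728]), array([-0.2705802 , -0.96269744]), np.float64(0.13710356589138248)) 0.3090509096709085
```

```bash
cat >> h.py <<'E'
def tgt(yaw_y):  # tool z down, tool y along world yaw_y
    y=np.array([np.cos(yaw_y),np.sin(yaw_y),0]); z=np.array([0,0,-1.]); return np.stack([np.cross(y,z),y,z],1)
def go(o,p,Rt):
    """turn (current tool axes), then shift (axes after the turn)"""
    Rc=R.from_rotvec(o["ee_rot"]).as_matrix()
    print("turn",R.from_matrix(Rc.T@Rt).as_rotvec().round(4),"shift after",(Rt.T@(np.array(p)-o["position"])).round(4))
E
python3 - <<'E'
from h import *
from cell import arm
o=arm.observe(); a=np.radians(90-10.5)
org=np.array([.506,-.229]); ex=np.array([.983,-.183]); ey=np.array([.183,.983])
p=org-.058*ex-.043*ey; print(p)
for k in (0,np.pi): go(o,[*p,.245],tgt(a+k))
E
```

```text
[ 0.441117 -0.260655]
turn [-7.0000e-04 -1.7000e-03 -2.5536e+00] shift after [-0.1348  0.3438  0.    ]
turn [-1.30e-03  5.00e-04  5.88e-01] shift after [ 0.1348 -0.3438  0.    ]
```

Call:
{"op": "arm_command", "data": {"targets": [[[0,0,0,0,0,0.147],[0,0,0,0,0,0.147],[0,0,0,0,0,0.147],[0,0,0,0,0,0.147],[0.0225,-0.0573,0,0,0,0],[0.0225,-0.0573,0,0,0,0],[0.0225,-0.0573,0,0,0,0],[0.0225,-0.0573,0,0,0,0],[0.0225,-0.0573,0,0,0,0],[0.0223,-0.0573,0,0,0,0]]], "jaw": 0.0918, "newtons": 20}}

```text
clock: 1.35
position: [0.4419, -0.2591, 0.2456]
ee_rot: [3.128, -0.288, -0.0]
force: [2.1, -0.1, 0.2]
width: 1.002
gripper_force: 0.0
```

```bash
python3 - <<'E'
from h import *
from cell import arm
o=arm.observe(); print(o["position"],o["clock"],o["joints"].round(2)); go(o,[.441,-.2605,.14],tgt(np.radians(259.5)))
d=arm.get_image("scene"); cr=d["pixels"][150:400,50:370][...,::-1]; cv2.imwrite("pics/s2.png",cv2.resize(cr,(768,600)))
E
```

```text
[ 0.4419409  -0.25914821  0.24563289] 1.35 [ 0.42  0.25  0.01  1.84 -0.    1.04 -1.33]
turn [ 0.0001  0.0001 -0.0001] shift after [-0.0007  0.0015  0.1056]
```

View pics/s2.png

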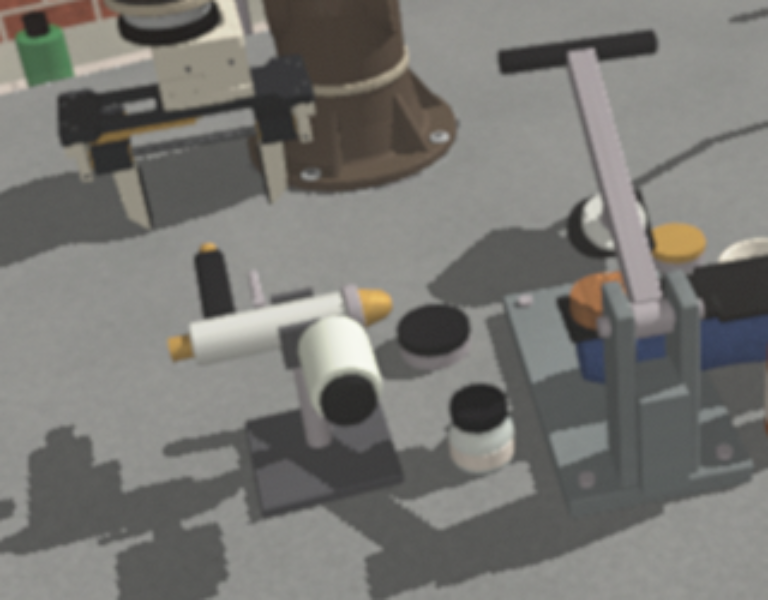

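The open jaws, with tips at (145,220) and (275,195), straddle the grip (210,280) and trigger (257,285) from above. I'll lower the gripper.

Call:
{"op": "arm_command", "data": {"targets": [[[0,0.001,0.03,0,0,0],[0,0,0.03,0,0,0],[0,0,0.025,0,0,0],[0,0,0.0205,0,0,0],[0,0,0,0,0,0],[0,0,0,0,0,0]]]}}

```text
clock: 2.15
position: [0.4414, -0.2623, 0.1408]
ee_rot: [3.128, -0.288, 0.001]
force: [0.4, -1.1, 0.5]
width: 0.997
gripper_force: 0.0
```

```bash
python3 - <<'E'
from h import *
from cell import arm
o=arm.observe(); print(o["position"],o["force"])
d=arm.get_image("top"); cr=d["pixels"][215:335,385:505][...,::-1]; cv2.imwrite("pics/t3.png",cv2.resize(cr,(600,600)))
E
```

```text
[ 0.44138942 -0.26226466  0.14080718] [ 0.37022213 -1.097103    0.4771375 ]
```

View pics/t3.png

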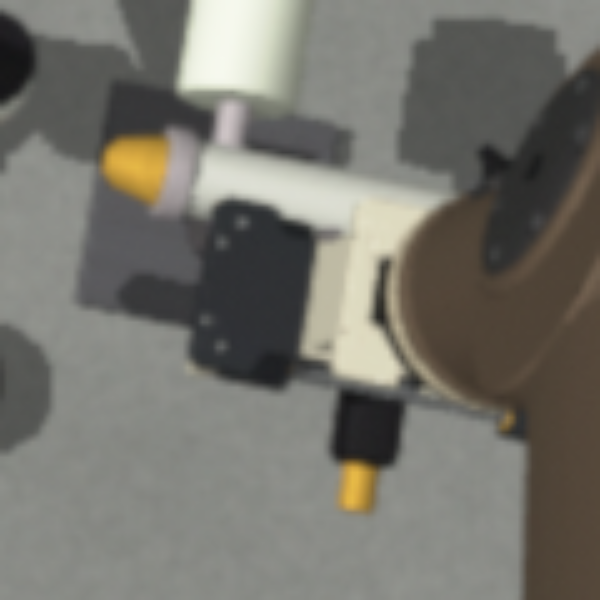

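The gripper is over the grip and parallel to the barrel, with no contact so far. Squeezing now.

Call:
{"op": "arm_command", "data": {"targets": [[[0,0,0,0,0,0],[0,0,0,0,0,0],[0,0,0,0,0,0],[0,0,0,0,0,0],[0,0,0,0,0,0],[0,0,0,0,0,0]]], "jaw": 0.03, "newtons": 20}}

```text
clock: 2.95
position: [0.441, -0.2625, 0.1402]
ee_rot: [3.128, -0.288, -0.0]
force: [-0.4, -1.3, -0.6]
width: 0.433
gripper_force: 19.3
```

Call:
{"op": "arm_command", "data": {"targets": [[[0,0,0,0,0,0],[0,0,0,0,0,0],[0,0,0,0,0,0],[0,0,0,0,0,0]]], "newtons": 30}}

```text
clock: 3.45
position: [0.441, -0.2626, 0.1402]
ee_rot: [3.128, -0.288, -0.0]
force: [-0.3, -5.3, -3.4]
width: 0.431
gripper_force: 29.1
```

Call:
{"op": "arm_command", "data": {"targets": [[[0,0,0,0,0,0],[0,0,0,0,0,0],[0,0,0,0,0,0],[0,0,0,0,0,0],[0,0,0,0,0,0],[0,0,0,0,0,0],[0,0,0,0,0,0],[0,0,0,0,0,0]]], "jaw": 0.0918}}

```text
clock: 4.45
position: [0.4411, -0.2621, 0.1402]
ee_rot: [3.128, -0.288, 0.0]
force: [-0.2, -0.1, 0.2]
width: 1.001
gripper_force: 0.0
```

Trigger bottomed out at 39.6 mm (unchanged from 20 to 30 N) and has been released. I'll rise straight up, then turn.

Call:
{"op": "arm_command", "data": {"targets": [[[0,0,-0.03,0,0,0],[0,0,-0.05,0,0,0],[0,0,-0.055,0,0,0],[0,0,-0.055,0,0,0],[0,0,-0.05,0,0,0],[0,0,0,0,0,0]]]}}

```text
clock: 5.2
position: [0.4426, -0.2627, 0.3843]
ee_rot: [3.126, -0.287, 0.011]
force: [0.1, 0.1, -1.3]
width: 0.998
gripper_force: 0.0
```

```bash
python3 - <<'E'
from h import *
from cell import arm
d=arm.get_image("top"); P=cloud(d); z=P[...,2]; s=d["pixels"].max(-1)
m=np.zeros((480,640),bool); m[262:290,440:456]=1; m&=(z>.146)&(z<.158)&(s>80); print("trig now",m.sum(),line(P[m]) if m.sum()>20 else "hidden")
d=arm.get_image("scene"); cr=d["pixels"][230:310,100:260][...,::-1]; cv2.imwrite("pics/s4.png",cv2.resize(cr,(800,400)))
o=arm.observe(); print(o["position"]); go(o,[.465,.041,.38],tgt(np.radians(344.3)))
E
```

```text
trig now 120 (array([ 0.4621747 , -0.23622981]), array([-0.99387593,  0.11050177]), np.float64(0.057643383421732156))
[ 0.44108825 -0.26196     0.38010618]
turn [ 4.00e-04 -2.00e-04 -1.48e+00] shift after [ 2.981e-01 -5.900e-02  1.000e-04]
```

View pics/s4.png

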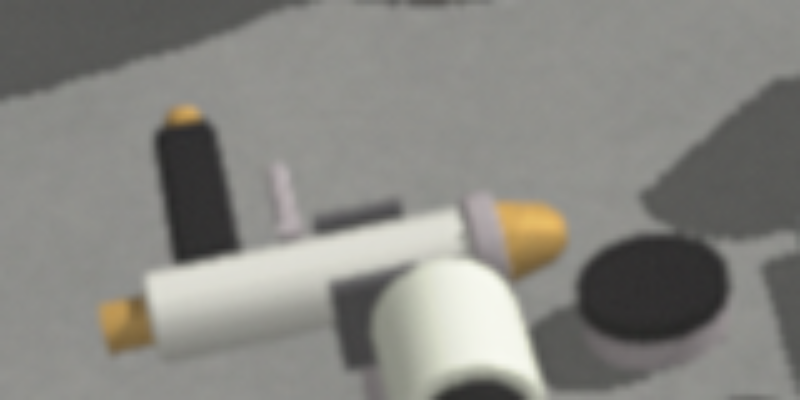

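The trigger (285,200) has sprung back to its original position, confirmed by the top-view fit. Now turning in place with the jaws closing.

Call:
{"op": "arm_command", "data": {"targets": [[[0,0,0,0,0,-0.164],[0,0,0,0,0,-0.164],[0,0,0,0,0,-0.164],[0,0,0,0,0,-0.164],[0,0,0,0,0,-0.164],[0,0,0,0,0,-0.165],[0,0,0,0,0,-0.165],[0,0,0,0,0,-0.165],[0,0,0,0,0,-0.165]]], "jaw": 0}}

```text
clock: 6.42
position: [0.4404, -0.2617, 0.3782]
ee_rot: [-2.496, -1.902, 0.002]
force: [0.5, 0.3, 0.0]
width: 0.07
gripper_force: 0.0
```

Call:
{"op": "arm_command", "data": {"targets": [[[0.05,-0.01,0,0,0,0],[0.05,-0.01,0,0,0,0],[0.05,-0.01,0,0,0,0],[0.05,-0.01,0,0,0,0],[0.05,-0.01,0,0,0,0],[0.048,-0.009,0,0,0,0],[0,0,0,0,0,0],[0,0,0,0,0,0]]]}}

```text
clock: 7.42
position: [0.4645, 0.0401, 0.3789]
ee_rot: [-2.503, -1.897, 0.004]
force: [-0.5, -0.8, -0.3]
width: 0.006
gripper_force: 0.0
```

```bash
python3 - <<'E'
from h import *
from cell import arm
d=arm.get_image("scene"); cr=d["pixels"][80:330,180:430][...,::-1]; cv2.imwrite("pics/s5.png",cv2.resize(cr,(600,600)))
o=arm.observe(); print(o["position"],o["joints"].round(2),o["force"]); go(o,[.465,.041,.325],tgt(np.radians(344.3)))
E
```

```text
[0.46466707 0.03949929 0.37917855] [ 0.16  0.11 -0.4   1.69  0.05  1.35 -0.52] [-0.37397516 -0.1047454  -0.94817145]
turn [-0.0017  0.0012 -0.0015] shift after [ 0.0015 -0.0001  0.0542]
```

View pics/s5.png

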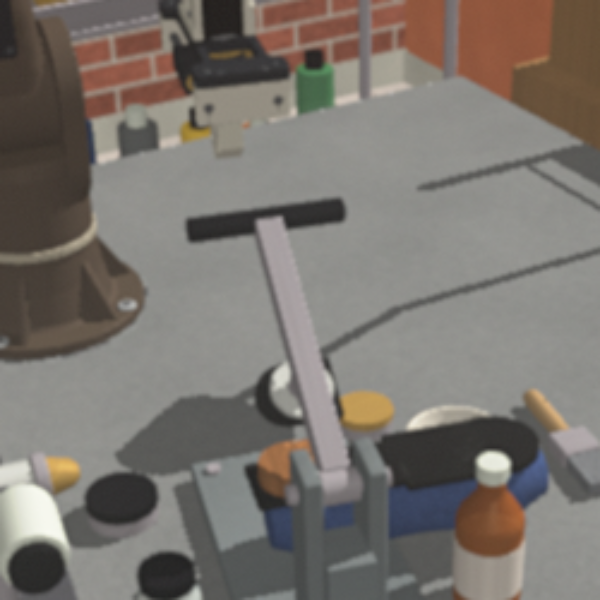

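The fingertip (228,150) is above the bar's near half, clear of the steel lever. I'll lower to contact, then follow the arc part way.

Call:
{"op": "arm_command", "data": {"targets": [[[0,0,0.03,0,0,0],[0,0,0.02,0,0,0],[0,0,0.0042,0,0,0],[0,-0.0057,0.0117,0,0,0],[0,-0.0056,0.0118,0,0,0],[0,-0.0045,0.0122,0,0,0],[0,-0.0044,0.0122,0,0,0],[0,0,0,0,0,0],[0,0,0,0,0,0]]]}}

```text
clock: 8.6
position: [0.4457, 0.0456, 0.2791]
ee_rot: [2.505, 1.896, -0.0]
force: [-4.2, -1.4, 4.7]
width: 0.005
gripper_force: 2.7
```

```bash
cat > bar.py <<'E'
from h import *
from cell import arm
o=arm.observe(); print(o["clock"],o["position"].round(4),o["force"].round(2))
ex=np.array([.963,-.271]); hg=np.array([.473,.070])+.2282*ex
d=arm.get_image("top"); P=cloud(d); z=P[...,2]; s=d["pixels"].max(-1)
m=np.zeros((480,640),bool); m[225:300,260:325]=1; m&=(s<60)&(z>.12)&(z<.32)
q=P[m]; h=(q[:,:2]-hg)@ex; yy=(q[:,:2]-hg)@np.array([.271,.963])
k=(yy>.02)&(yy<.07)&(h<-.2); print(k.sum(),"bar top",np.percentile(q[k,2],[50,90,98]).round(4),"x range",np.percentile(h[k],[2,98]).round(4))
cv2.imwrite(f"pics/b{int(o['clock']*100)}.png",cv2.resize(d["pixels"][190:330,230:400][...,::-1],(680,560)))
E
python3 bar.py
```

```text
8.6 [0.4457 0.0456 0.2791] [-4.15 -1.44  4.67]
151 bar top [0.2587 0.2609 0.2616] x range [-0.2593 -0.2406]
```

Call:
{"op": "arm_command", "data": {"targets": [[[0,-0.0032,0.0125,0,0,0],[0,-0.0032,0.0126,0,0,0],[0,-0.002,0.0128,0,0,0],[0,-0.0019,0.0129,0,0,0],[0,-0.0007,0.013,0,0,0],[0,-0.0006,0.013,0,0,0],[0,0,0,0,0,0],[0,0,0,0,0,0]]]}}

```text
clock: 9.65
position: [0.4346, 0.0494, 0.2022]
ee_rot: [-2.504, -1.897, 0.0]
force: [-4.5, 1.3, 6.9]
width: 0.003
gripper_force: 3.1
```

```bash
python3 bar.py
```

```text
9.65 [0.4346 0.0494 0.2022] [-4.52  1.31  6.89]
108 bar top [0.1824 0.1851 0.1858] x range [-0.2712 -0.2537]
```

Call:
{"op": "arm_command", "data": {"targets": [[[0,0,0.003,0,0,0],[0,0,0,0,0,0],[0,0,0,0,0,0]]]}}

```text
clock: 10.07
position: [0.4347, 0.0495, 0.1994]
ee_rot: [2.504, 1.897, 0.001]
force: [-4.7, -0.1, 6.2]
width: 0.004
gripper_force: 3.1
```

```bash
python3 bar.py; ls pics
```

```text
10.075 [0.4347 0.0495 0.1994] [-4.73 -0.11  6.19]
107 bar top [0.1798 0.1827 0.1835] x range [-0.271  -0.2531]
b1007.png
b860.png
b965.png
gun.png
s2.png
s4.png
s5.png
scene1.png
t3.png
top1.png
```

Call:
{"op": "arm_command", "data": {"targets": [[[0,0,0.0015,0,0,0],[0,0,0,0,0,0],[0,0,0,0,0,0],[0,0,0,0,0,0],[0,0,0,0,0,0],[0,0,0,0,0,0],[0,0,0,0,0,0],[0,0,0,0,0,0],[0,0,0,0,0,0],[0,0,0,0,0,0]]]}}

```text
clock: 11.38
position: [0.4347, 0.0495, 0.198]
ee_rot: [2.504, 1.897, 0.001]
force: [-4.3, 1.1, 7.4]
width: 0.004
gripper_force: 3.1
```

Call:
{"op": "arm_command", "data": {"targets": [[[0,0,0,0,0,0],[0,0,0,0,0,0],[0,0,0,0,0,0],[0,0,0,0,0,0],[0,0,0,0,0,0],[0,0,0,0,0,0],[0,0,0,0,0,0],[0,0,0,0,0,0],[0,0,0,0,0,0],[0,0,0,0,0,0]]]}}

```text
clock: 12.62
position: [0.4347, 0.0495, 0.198]
ee_rot: [2.504, 1.897, 0.001]
force: [-3.9, 1.4, 6.1]
width: 0.005
gripper_force: 3.1
```

Call:
{"op": "arm_command", "data": {"targets": [[[0,0,0,0,0,0],[0,0,0,0,0,0],[0,0,0,0,0,0],[0,0,0,0,0,0],[0,0,0,0,0,0],[0,0,0,0,0,0]]]}}

```text
clock: 13.38
position: [0.4347, 0.0495, 0.198]
ee_rot: [2.504, 1.897, 0.001]
force: [-4.8, 1.6, 6.4]
width: 0.005
gripper_force: 3.1
```

```bash
python3 bar.py; python3 - <<'E'
from cell import arm
import cv2
cv2.imwrite("pics/s6.png",arm.get_image("scene")["pixels"][...,::-1])
E
```

```text
13.375 [0.4347 0.0495 0.198 ] [-4.83  1.62  6.36]
110 bar top [0.1786 0.1813 0.182 ] x range [-0.2713 -0.2529]
```

View pics/s6.png

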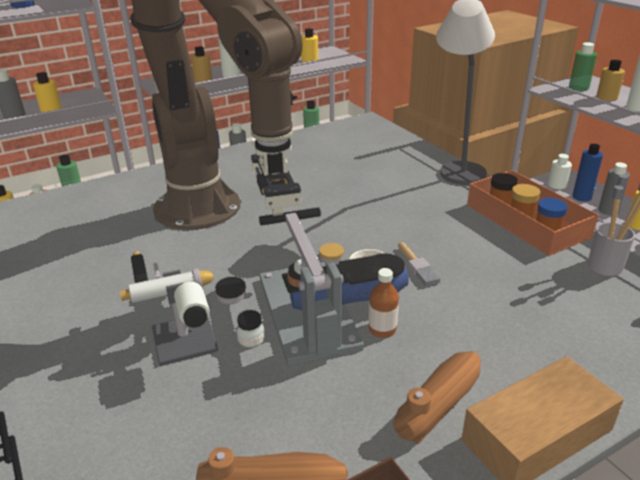

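The lever is held level by its cross-bar (290,215), everything else is undisturbed, and it has held for over 2 s.

```bash
python3 -c "
from cell import arm
print(arm.sign_off())"
```

```text
the job is handed in; nothing more can be done
None
```

The trigger was squeezed to its stop and sprang back, then the press lever was pushed level, held for over 3 s and is still held down; the job is handed in, with no verdict returned.

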